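Sort the washed finds into their trays

TASK

Put each of the five loose finds into the tray that already holds its kind: the two flat plaster slabs side by side, painted face up, the stepped moulding on its flat side, and the two pieces of pottery standing upright. In the pottery tray stand the tall jug neck at the back first, then the low pot base in the front half, so that you never reach over it. The pieces are fragile: set each down flat on the foam without dropping it, nothing on top of anything else, and leave the bottle and the brush pot where they are.

Things in the scene. Friction and masses are not known exactly. Their poses are not given: they have to be found in the camera images.
- slab_large: loose flat slab of broken wall plaster, ochre painted face up on grey mortar, 74 x 46 x 22 mm thick, about 0.13 kg. Origin at the centre of its underside, z up through the painted face; x along its length, its two straight parallel edges lie at y = +23 and y = -23 mm (grip across y); the short ends are irregular
- slab_small: second loose flat slab of wall plaster, like the other but 68 x 42 x 22 mm, about 0.11 kg. Origin at the centre of its underside, z up; straight parallel edges at y = +21 and y = -21 mm
- moulding: loose length of stepped cornice moulding, ochre, 90 mm long (x), 39 mm high. From below: a square foot 44 mm wide (y) and 20 mm high, a step 32 mm wide up to 29 mm, a round bead along the top to 39 mm. Origin at the centre of its underside, z up. About 0.18 kg. Grip across y, on the foot (44 mm) or on the upper step (30 to 32 mm)
- jug_neck: loose tall terracotta jug neck, 100 mm high, standing on its broken shoulder (72 mm across); waist 43 mm; round collar rim 52 mm across from z = 75 to 100 mm (grip there), open mouth. A handle stub stands out low on the shoulder at +y, to 48 mm from the axis, below z = 42 mm. Origin at the centre of its underside, z up along its axis. About 0.19 kg
- pot_base: loose low terracotta pot base, a round open dish 40 mm high, 60 mm across (straight-sided from z = 24 to 40 mm), foot 46 mm across. Origin at the centre of its underside, z up. About 0.09 kg. Grip across the rim from outside
- tray_plaster: fixed grey open tray, 185 deep (x) x 205 wide (y) x 30 mm high, clear inside x +-88, y +-98. Origin: centre of underside; white foam floor at z = 10 mm. +x is its back, away from the robot (yaw within 0.15). The trays are alike and change places; in this one two flat ochre plaster slabs, 22 mm thick, lie fixed along the back, x = 34 to 82 mm
- tray_pottery: fixed grey open tray, 185 deep (x) x 205 wide (y) x 30 mm high, clear inside x +-88, y +-98. Origin: centre of underside; white foam floor at z = 10 mm. +x is its back, away from the robot (yaw within 0.15). The trays are alike and change places; in this one a handleless terracotta jug neck, 92 mm high, 69 mm across the foot, stands fixed at the back left (x = 44, y = 52 mm)
- tray_moulding: fixed grey open tray, 185 deep (x) x 205 wide (y) x 30 mm high, clear inside x +-88, y +-98. Origin: centre of underside; white foam floor at z = 10 mm. +x is its back, away from the robot (yaw within 0.15). The trays are alike and change places; in this one a length of the same stepped moulding lies fixed across the back, x = 35 to 79 mm
- bottle: bystander: amber glass bottle with black cap, 42 mm across, 105 mm high, standing beyond the trays. Origin at the centre of its underside. Leave it alone
- brush_pot: bystander: white pot of upright brushes, 58 mm across, about 200 mm high with the brushes, standing beyond the trays. Origin at the centre of its underside. Leave it alone
There are look-alikes about, which are no part of the job. What is shaped like the slab_small but blue is not meant.

How it is judged (in metres and radians):
On the way, in this order (a step that is already met when the one before it is completed fails the run):
1. the tall jug neck stands in the back half of the pottery tray, let go (x of jug_neck in the frame of tray_pottery between -0.075 and 0.075 m and y of jug_neck in the frame of tray_pottery between -0.085 and 0.085 m and z of jug_neck in the frame of tray_pottery below 0.016 m and angle between jug_neck's own z axis and vertical below 0.15 rad and x of jug_neck in the frame of tray_pottery above 0.015 m and contact force between jug_neck and the fingers below 0.05 N and linear speed of jug_neck below 0.02 m/s and angular speed of jug_neck below 0.2 rad/s), for 0.2 s.
2. then the low pot base stands in the front half of the pottery tray, let go (x of pot_base in the frame of tray_pottery between -0.075 and 0.075 m and y of pot_base in the frame of tray_pottery between -0.085 and 0.085 m and z of pot_base in the frame of tray_pottery below 0.016 m and angle between pot_base's own z axis and vertical below 0.15 rad and x of pot_base in the frame of tray_pottery below -0.005 m and contact force between pot_base and the fingers below 0.05 N and linear speed of pot_base below 0.02 m/s and angular speed of pot_base below 0.2 rad/s), for 0.2 s.
At the end, for the whole second after the job is handed in: All five finds rest released and still on the foam of their own trays (underside within 6 mm of it, origin within 75 mm in x and 85 mm in y of the tray centre, tilt under 0.15 rad); in the pottery tray the jug neck is at x above +15 mm, the pot base at x below -5 mm (all of step 1 and all of step 2 and x of slab_large in the frame of tray_plaster between -0.075 and 0.075 m and y of slab_large in the frame of tray_plaster between -0.085 and 0.085 m and z of each of slab_large, slab_small in the frame of tray_plaster below 0.016 m and angle between each of slab_large, slab_small, moulding's own z axis and vertical below 0.15 rad and x of slab_small in the frame of tray_plaster between -0.075 and 0.075 m and y of slab_small in the frame of tray_plaster between -0.085 and 0.085 m and x of moulding in the frame of tray_moulding between -0.075 and 0.075 m and y of moulding in the frame of tray_moulding between -0.085 and 0.085 m and z of moulding in the frame of tray_moulding below 0.016 m and contact force between each of slab_large, slab_small, moulding and the fingers below 0.05 N and linear speed of each of slab_large, slab_small, moulding below 0.02 m/s and angular speed of each of slab_large, slab_small, moulding below 0.2 rad/s); the robot touches nothing.
It fails at once if a find is dropped (falls faster than 0.8 m/s, out of the fingers) ((linear speed of slab_large above 0.8 m/s and contact force between slab_large and the fingers below 0.05 N) or (linear speed of slab_small above 0.8 m/s and contact force between slab_small and the fingers below 0.05 N) or (linear speed of moulding above 0.8 m/s and contact force between moulding and the fingers below 0.05 N) or (linear speed of jug_neck above 0.8 m/s and contact force between jug_neck and the fingers below 0.05 N) or (linear speed of pot_base above 0.8 m/s and contact force between pot_base and the fingers below 0.05 N)).
It fails at once if the bottle is moved more than 25 mm (distance of bottle from where it was at the start of the episode above 0.025 m).
It fails at once if the brush pot is moved more than 25 mm (distance of brush_pot from where it was at the start of the episode above 0.025 m).
It also fails if it takes over 131 s, if anything falls off the work surface, if the arm or the gripper's body presses on something with over 40 N, if the wrist force passes 120 N, or if a joint passes its speed limit or range.

ROBOT

A 6-joint arm with a two-finger parallel gripper is mounted at the origin on the work surface. World frame = base frame: x ahead of the robot, y to its left, z up, the work surface at z = 0. Lengths are in m, angles in degrees, forces in N, time in s.
With the tool pointing down it reaches from about 0.325 to 0.9 m from the base axis. Payload 6.1 kg.
Tool frame: the origin (TCP) lies on the centre line of the jaws, within the pads' length; the fingertips stand 25 mm ahead of it and the grasp point (between the pads) lies 6 mm ahead of it; z points along the fingers, y is the line along which they close (so a half turn about z gives the same grasp; the last joint's range is limited). The gripper opens to 87 mm and grips with 3 to 60 N. Pads are 19 mm wide; open, the fingers measure 117 mm over their backs; the gripper's body (75 mm by 190 mm) begins 51 mm behind the grasp point.
Start: joints at [-73.688, 12.628, 87.462, -0, 79.91, -7.225], TCP at [0.25, -0.573, 0.248] pointing down, gripper open.
Joint ranges: [-170.65, 170.65], [-52.31, 119.04], [5.05, 147.46], [-71.25, 251.25], [11.57, 151.72], [-153.62, 153.62]. Speed limits (degrees/s): [147.25, 147.25, 172.46, 180, 180, 180].

INTERFACE

Orientations are given as [roll, pitch, yaw] about the fixed x, y, z axes, in that order (R = Rz(yaw) Ry(pitch) Rx(roll)).
In Python, from bench import * gives the robot as it stands. The module is installed in compiled form; this text tells all that it offers.
- The arm moves only by the tool arm_command, never from a script. Its argument "steps" is a list of rows, each a list of 3 entries, a list of its own where there are three numbers: the shift along the world's x, y, z scaled (see below), then the turn, a rotation vector about the world's x, y, z scaled (see below), then the gripper command: -1 is shut, 1 is fully open, values between are in proportion. In form: [[[x, y, z], [rx, ry, rz], grip], ...]. A call has 1 to 20 rows; each row is the pose to reach, as a shift and turn from the pose commanded when the call began; what a row does not reach only later rows make up. The controller multiplies each number of a shift by 100 mm and each number of a turn by 0.5 rad. A row lasts 1/12 s, in which the tool goes at most 41.7 mm and 7.16 degrees, less where a joint would pass 70% of its speed; a pose out of reach is approached as far as the arm can. A call with a number of a shift or a turn outside -1 to 1 is refused whole. A call with a gripper value outside its range is refused whole. The fingers move at their own pace and stop on an object; the grip force is fixed at half the most. Time passes only in rows, so rows that repeat a pose let the fingers close. It gives the time, the measured TCP pose, the force, the opening and the grip force at its end, in the units of the state.
- observe(): the state, without advancing time (a new reading comes with each control period).
- get_image(name): name is "scene" or "side" or "wrist"; returns a dict with "frame" (384x512x3 uint8, red, green, blue), "fx", "fy", "cx", "cy" (pixels), "position" and "rotation" of the camera in the world; the wrist camera has in their place "tool_from_camera" (4x4, takes a point from camera to tool coordinates, whose origin is the TCP and whose axes are the flange's). Camera axes: x right, y down, z forward; pixel columns grow to the right and rows downward; lengths in m; the calibration is good to about 2 mm. A picture is of the moment at which its call begins: read the wrist's pose just before it. There is no depth.
- job_done(): hands the job in; it is judged then, once.
The state is a dict: "time_s": time; "q": joint angles; "qvel": joint speeds; "joint_torque": joint torques, N m; "ee_pos": TCP position; "ee_rot": TCP orientation; "contact_force": force on the tool from outside, world axes, zero at the start; "torque": the same for the moment, N m; "finger_gap": finger opening in m; "grasp_force": force on a finger pad.
Only numpy, scipy, OpenCV 4.12 (cv2) and the standard library are available. Lean on these libraries where they do the work, as an engineer would, in place of code of your own. Each camera call takes 0.05 s, during which the arm holds its last target. There are 200 camera calls.

## Working session

There is one attempt and no reset: what is moved stays moved. The work goes in short steps, Python scripts to look and compute and a tool call to move; the robot and the scene stay as the last step left them, time stands still between calls to the robot, and variables do not carry over. Pictures are saved under pics/ and viewed, at most 14 in all, crops included, and the job is handed in when it is done.

Besides the shell and the picture viewer there is one more tool, called in YAML: its name, and indented under it one key for each argument. arm_command: Moves the arm, as the interface text tells. Its arguments: {"type":"object","properties":{"steps":{"type":"array"}},"required":["steps"]}

```bash
mkdir -p pics
cat > h.py <<'E'
from bench import *
import numpy as np, cv2
def snap(n,f):
    s=observe(); im=get_image(n); cv2.imwrite('pics/'+f,im['frame'][:,:,::-1])
    np.save('pics/'+f+'.npy',{'im':im,'s':s},allow_pickle=True); return im,s
def load(f):
    d=np.load('pics/'+f+'.npy',allow_pickle=True).item(); return d['im'],d['s']
def cam(im,s):
    if 'position' in im: return np.array(im['position']),np.array(im['rotation'])
    from scipy.spatial.transform import Rotation as R
    T=np.eye(4);T[:3,:3]=R.from_euler('xyz',s['ee_rot'],degrees=True).as_matrix();T[:3,3]=s['ee_pos']
    T=T@np.array(im['tool_from_camera']);return T[:3,3],T[:3,:3]
def ray(im,s,u,v,z):
    p,r=cam(im,s); d=r@np.array([(u-im['cx'])/im['fx'],(v-im['cy'])/im['fy'],1]); return p+d*(z-p[2])/d[2]
def proj(im,s,P):
    p,r=cam(im,s); c=r.T@(np.array(P)-p); return im['fx']*c[0]/c[2]+im['cx'],im['fy']*c[1]/c[2]+im['cy']
E
python3 - <<'E'
from h import *
for n in ('scene','side','wrist'):
    im,s=snap(n,n+'0.png')
    print(n,im['fx'],im['cx'],im['cy'],*[np.round(x,3).tolist() for x in cam(im,s)])
print(s)
E
```

```text
scene 460.1819077591784 251.40977846573637 187.81665721263107 [0.926, -0.939, 0.681] [-122.553, -0.722, 28.392]
side 356.39368311388904 257.1522153224999 187.57043829927144 [0.356, 0.755, 0.767] [-132.897, 0.041, -170.963]
wrist 301.26364864187127 254.30386849217942 190.70946743883164 [0.31, -0.546, 0.383] [[0.4, -0.889, -0.225], [-0.917, -0.388, -0.097], [-0.001, 0.245, -0.969]]
{'time_s': 0.1, 'q': array([-7.36877129e+01,  1.26703740e+01,  8.75192798e+01,  1.72541436e-03,
        7.99102428e+01, -7.22330617e+00]), 'qvel': array([ 0.00538192, -0.07285546, -0.19656344, -0.02711986, -0.00497507,
       -0.10000356]), 'joint_torque': array([ 4.42015707e-04, -4.95946920e+01, -3.88516796e+01,  7.00931763e-02,
        5.15664532e-02, -3.97151462e-05]), 'ee_pos': array([ 0.2494508 , -0.57250082,  0.24654974]), 'ee_rot': array([-1.79901110e+02, -1.42453850e-02,  2.35352772e+01]), 'contact_force': array([-0.19163337,  0.17246833, -0.07703887]), 'torque': array([0.00383475, 0.02178078, 0.02113697]), 'grasp_force': 0.0, 'finger_gap': 0.0870575539757607}
```

```bash
sed -i "s/if 'position' in im: .*/if 'position' in im:\n        from scipy.spatial.transform import Rotation as R\n        return np.array(im['position']),R.from_euler('xyz',im['rotation'],degrees=True).as_matrix()/" h.py; python3 -c "
from h import *
im,s=load('scene0.png');print(cam(im,s)[1][:,2])"
```

```text
[-0.39483953  0.74473019 -0.53803224]
```

View pics/scene0.png

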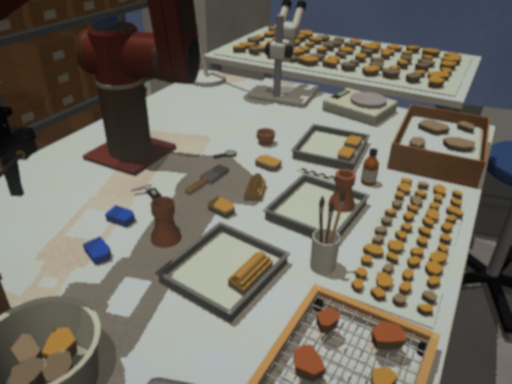

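View pics/side0.png

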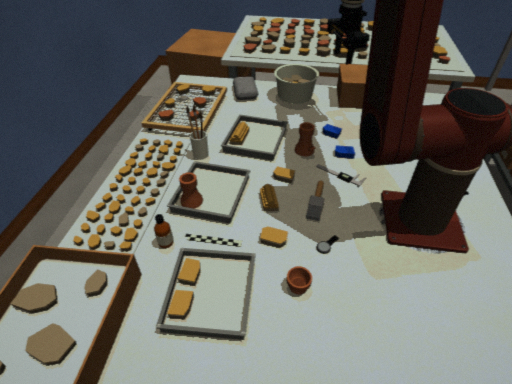

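View pics/wrist0.png

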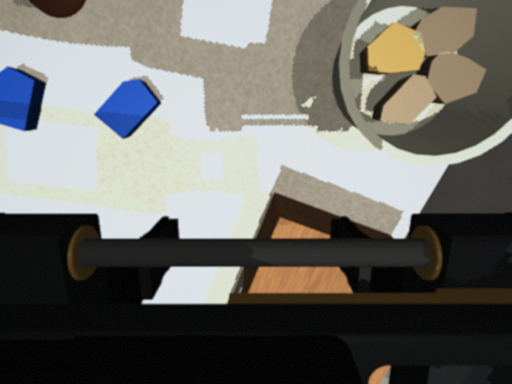

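```bash
cat > m.py <<'E'
from h import *
def blobs(f,lo,hi,amin=40):
    im,s=load(f); hsv=cv2.cvtColor(im['frame'],cv2.COLOR_RGB2HSV)
    m=cv2.inRange(hsv,np.array(lo),np.array(hi)); m=cv2.morphologyEx(m,cv2.MORPH_OPEN,np.ones((2,2)))
    n,l,st,c=cv2.connectedComponentsWithStats(m)
    return im,s,l,[(i,st[i],c[i]) for i in range(1,n) if st[i][4]>=amin]
E
python3 - <<'E'
from m import *
roi={'scene0.png':(130,110,400,320),'side0.png':(140,100,330,350)}
for f,(a,b,c_,d) in roi.items():
    for nm,lo,hi in (('ochre',(10,120,60),(25,255,255)),('terra',(0,90,40),(9,255,220))):
        im,s,l,B=blobs(f,lo,hi)
        for i,st,c in B:
            if a<c[0]<c_ and b<c[1]<d: print(f,nm,st.tolist(),np.round(c),'z0',np.round(ray(im,s,*c,0.015),3)[:2])
    im,s=load(f)
    hsv=cv2.cvtColor(im['frame'],cv2.COLOR_RGB2HSV)
    for (u,v) in ((225,228),(187,262),(178,300)) if 'scene' in f else ((238,215),(235,250)): print('hsv',hsv[v-1:v+2,u].tolist())
    # crops
    k=cv2.resize(im['frame'][b:d,a:c_,::-1],None,fx=2.9 if 'scene' in f else 2.4,fy=2.9 if 'scene' in f else 2.4,interpolation=cv2.INTER_CUBIC)
    print(k.shape);cv2.imwrite('pics/crop_'+f,k[:600,:800])
E
```

```text
scene0.png ochre [347, 136, 16, 10, 117] [355. 140.] z0 [0.592 0.397]
scene0.png ochre [340, 147, 16, 12, 133] [347. 152.] z0 [0.598 0.308]
scene0.png ochre [258, 157, 23, 10, 148] [269. 162.] z0 [0.414 0.136]
scene0.png ochre [366, 157, 12, 14, 136] [372. 164.] z0 [0.684 0.271]
scene0.png ochre [338, 170, 17, 42, 401] [347. 187.] z0 [0.66  0.114]
scene0.png ochre [247, 177, 18, 20, 260] [256. 188.] z0 [ 0.448 -0.011]
scene0.png ochre [188, 181, 18, 12, 63] [196. 187.] z0 [ 0.305 -0.086]
scene0.png ochre [332, 192, 10, 20, 107] [337. 201.] z0 [0.66  0.035]
scene0.png ochre [211, 198, 23, 15, 216] [223. 205.] z0 [ 0.413 -0.125]
scene0.png ochre [157, 200, 17, 18, 157] [166. 208.] z0 [ 0.294 -0.206]
scene0.png ochre [154, 224, 26, 23, 360] [166. 236.] z0 [ 0.365 -0.296]
scene0.png ochre [389, 224, 23, 38, 337] [399. 243.] z0 [ 0.841 -0.058]
scene0.png ochre [363, 244, 21, 20, 227] [373. 253.] z0 [ 0.798 -0.12 ]
scene0.png ochre [231, 254, 41, 38, 776] [251. 272.] z0 [ 0.592 -0.306]
scene0.png ochre [354, 269, 13, 22, 167] [360. 279.] z0 [ 0.798 -0.215]
scene0.png ochre [373, 272, 20, 2
[... 1139 characters left out ...]
 79] [320. 189.] z0 [ 0.291 -0.067]
side0.png ochre [261, 186, 18, 23, 275] [269. 197.] z0 [ 0.441 -0.01 ]
side0.png ochre [189, 194, 13, 15, 82] [196. 202.] z0 [0.654 0.046]
side0.png ochre [156, 223, 15, 12, 131] [163. 229.] z0 [0.714 0.161]
side0.png ochre [262, 228, 26, 17, 326] [274. 236.] z0 [0.407 0.138]
side0.png ochre [179, 259, 22, 24, 370] [190. 271.] z0 [0.599 0.282]
side0.png ochre [288, 275, 23, 15, 115] [297. 284.] z0 [0.335 0.276]
side0.png ochre [294, 274, 10, 7, 43] [298. 277.] z0 [0.333 0.258]
side0.png ochre [169, 291, 25, 26, 464] [181. 303.] z0 [0.594 0.369]
hsv [[68, 11, 182], [69, 14, 181], [69, 14, 183]]
hsv [[74, 15, 182], [74, 16, 179], [65, 10, 161]]
(600, 456, 3)
```

View pics/crop_scene0.png

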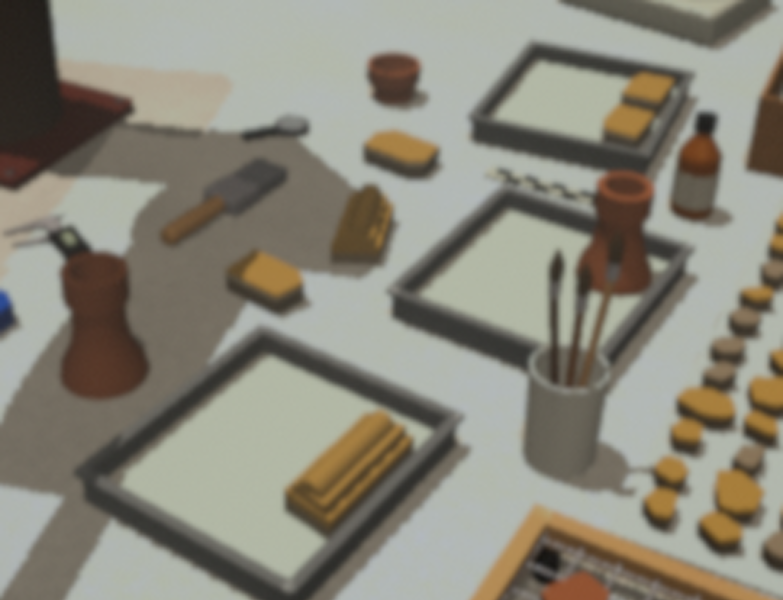

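View pics/crop_side0.png

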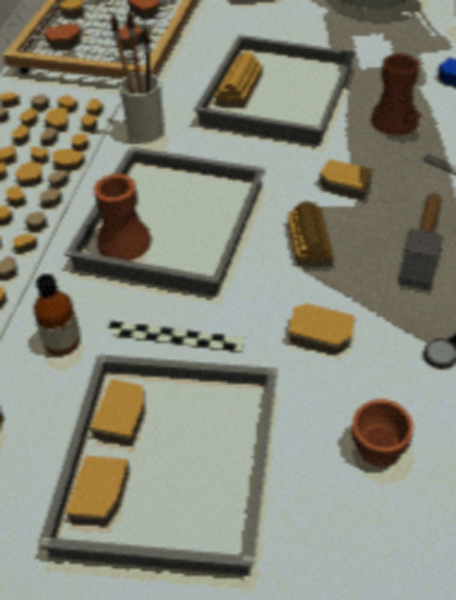

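Run:
```python
from h import *
C={'scene0.png':(130,110,2.9,{'plaster':[(533,44),(690,75),None,(472,118)],'pottery':[(508,188),(692,248),None,(393,290)],'moulding':[(262,330),(460,418),(290,590),(80,475)]}),
'side0.png':(140,100,2.4,{'plaster':[(98,358),(275,370),(250,562),(42,545)],'pottery':[(135,150),(264,170),(213,285),(70,250)],'moulding':[(240,38),(354,52),(325,135),(200,110)]})}
for f,(a,b,k,D) in C.items():
    im,s=load(f)
    for n,P in D.items():
        print(f,n,[np.round(ray(im,s,a+p[0]/k,b+p[1]/k,.03)[:2],3).tolist() for p in P if p])
def two(p,q):
    A=[];Bv=[]
    for f,u in (('scene0.png',p),('side0.png',q)):
        im,s=load(f);a,b,k,_=C[f];o,_r=cam(im,s);d=ray(im,s,a+u[0]/k,b+u[1]/k,0)-o;d/=np.linalg.norm(d);M=np.eye(3)-np.outer(d,d);A.append(M);Bv.append(M@o)
    return np.round(np.linalg.solve(sum(A),sum(Bv)),3)
print('jug top',two((97,268),(400,63)),'pot top',two((394,65),(382,422)),'fixedneck top',two((625,187),(116,190)),'bottle cap',two((706,123),(46,286)),'brushpot rim',two((568,365),(139,95)),'brush tip',two((557,260),(113,20)))
for n,p,q in (('large',(402,146),(322,325)),('small',(267,272),(345,175)),('mould',(370,212),(312,225))): print(n,two(p,q))
```

```text
scene0.png plaster [[0.444, 0.409], [0.627, 0.421], [0.457, 0.207]]
scene0.png pottery [[0.545, 0.094], [0.729, 0.079], [0.526, -0.109]]
scene0.png moulding [[0.459, -0.211], [0.644, -0.231], [0.618, -0.435], [0.436, -0.417]]
side0.png plaster [[0.637, 0.231], [0.448, 0.217], [0.436, 0.424], [0.622, 0.438]]
side0.png pottery [[0.697, -0.116], [0.516, -0.102], [0.539, 0.11], [0.721, 0.081]]
side0.png moulding [[0.611, -0.421], [0.425, -0.409], [0.444, -0.19], [0.63, -0.22]]
jug top [ 0.353 -0.282  0.098] pot top [0.334 0.268 0.036] fixedneck top [0.669 0.039 0.097] bottle cap [0.698 0.195 0.094] brushpot rim [ 0.707 -0.185  0.072] brush tip [ 0.716 -0.206  0.179]
large [0.409 0.139 0.017]
small [ 0.409 -0.123  0.017]
mould [ 0.444 -0.006  0.028]
```

Candidates (scene pixels): slabs at (268,161) and (222,206) are ochre, as asked. The blue blocks at (120,215) and (97,250) are decoys, and the ochre and brown lumps in the bowl and on the bench are not meant. The loose jug neck is at (165,225) and the pot base at (265,135). The fixed neck at (343,190) and the fixed moulding at (250,270) stay in their trays. The moulding tray is in front (scene), the pottery tray in the middle and the plaster tray at the back. I start with the jug neck and check it close up.

arm_command:
  steps:
    - [[0.5,1,0],[0,0,1],1]
    - [[0.5,1,0],[0,0,1],1]
    - [[0.5,1,0],[0,0,1],1]
    - [[0.5,1,0],[0,0,1],1]
    - [[0.5,1,0],[0,0,1],1]

```text
time_s: 0.57
ee_pos: [0.3004, -0.4715, 0.2474]
ee_rot: [-180.0, -0.0, 52.6]
contact_force: [0.3, -0.8, 0.3]
finger_gap: 0.0876
grasp_force: 0.0
```

arm_command:
  steps:
    - [[0.53,0.6,0],[0,0,1],1]
    - [[0.53,0.6,0],[0,0,1],1]
    - [[0.53,0.6,0],[0,0,1],1]
    - [[0.53,0.6,0],[0,0,1],1]
    - [[0.53,0.6,0],[0,0,1],1]

```text
time_s: 0.98
ee_pos: [0.3527, -0.4132, 0.2475]
ee_rot: [-180.0, 0.0, 80.9]
contact_force: [0.2, 0.1, 0.1]
finger_gap: 0.087
grasp_force: 0.0
```

arm_command:
  steps:
    - [[0,0,0],[0,0,0.32],1]
    - [[0,0,0],[0,0,0.32],1]
    - [[0,0,0],[0,0,0.32],1]
    - [[0,0,0],[0,0,0.32],1]

```text
time_s: 1.32
ee_pos: [0.3521, -0.4137, 0.2474]
ee_rot: [-180.0, -0.0, 89.6]
contact_force: [0.6, 0.6, 0.3]
finger_gap: 0.0868
grasp_force: 0.0
```

Run:
```python
from h import *
im,s=snap('wrist','w1.png');print(s['ee_pos'],s['ee_rot'],s['q'].round(1),s['time_s'])
for P in ((.353,-.282,.1),(.353,-.282,0)):print(proj(im,s,P))
```

```text
[ 0.35211485 -0.41365327  0.24735805] [-1.79987057e+02 -7.01437908e-03  8.95936769e+01] [-57.9   1.5  99.7  -0.   78.8 -57.5] 1.3167
(np.float64(255.29067047590763), np.float64(36.29716911624334))
(np.float64(255.0032056927896), np.float64(57.54496827077131))
```

View pics/w1.png

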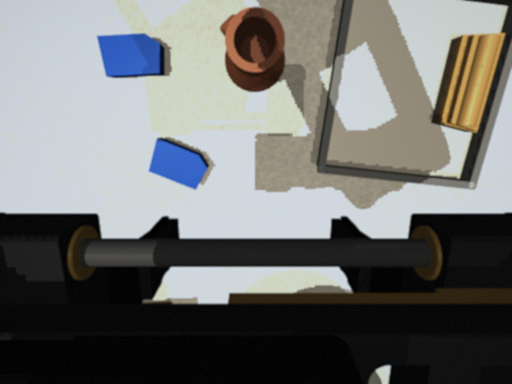

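The rim centre is at (255,40), within 4 px of the prediction, and the handle stub at (228,28) points to −x. The blue decoys are at (130,55) and (180,163), out of the way.

arm_command:
  steps:
    - [[0.01,1,0],[0,0,0],1]
    - [[0.01,1,0],[0,0,0],1]
    - [[0.01,1,0],[0,0,0],1]
    - [[0.01,1,0],[0,0,0],1]

```text
time_s: 1.7
ee_pos: [0.3535, -0.3102, 0.2473]
ee_rot: [-180.0, -0.1, 89.9]
contact_force: [-0.1, 0.1, 0.2]
finger_gap: 0.0872
grasp_force: 0.0
```

arm_command:
  steps:
    - [[0,0.3,0],[0,0,0],1]
    - [[0,0.3,0],[0,0,0],1]
    - [[0,0.3,-0.3],[0,0,0],1]
    - [[0,0.3,-0.6],[0,0,0],1]
    - [[0,0.3,-0.6],[0,0,0],1]

```text
time_s: 2.12
ee_pos: [0.3512, -0.2814, 0.1824]
ee_rot: [-179.7, -0.3, 89.9]
contact_force: [-1.5, 1.7, -1.7]
finger_gap: 0.087
grasp_force: 0.0
```

arm_command:
  steps:
    - [[0,0,-0.3],[0,0,0],1]
    - [[0,0,-0.6],[0,0,0],1]
    - [[0,0,-0.93],[0,0,0],1]
    - [[0,0,-0.93],[0,0,0],1]
    - [[0,0,-0.93],[0,0,0],-1]
    - [[0,0,-0.93],[0,0,0],-1]
    - [[0,0,-0.93],[0,0,0],-1]
    - [[0,0,-0.93],[0,0,0],-1]
    - [[0,0,-0.93],[0,0,0],-1]
    - [[0,0,-0.93],[0,0,0],-1]
    - [[0,0,-0.93],[0,0,0],-1]
    - [[0,0,-0.93],[0,0,0],-1]

```text
time_s: 3.12
ee_pos: [0.3538, -0.2835, 0.0954]
ee_rot: [180.0, 0.1, 90.0]
contact_force: [-2.4, 1.0, 6.7]
finger_gap: 0.0511
grasp_force: 30.0
```

Run:
```python
from h import *
im,s=load('w1.png')
for p in ((320,167),(472,186)):print(ray(im,s,*p,.03))
```

```text
[ 0.42928843 -0.40810451  0.03      ]
[ 0.61367732 -0.43253432  0.03      ]
```

arm_command:
  steps:
    - [[0,0,0.2],[0,0,0],-1]
    - [[0,0,0.5],[0,0,0],-1]
    - [[0,0,0.8],[0,0,0],-1]
    - [[0,0,1],[0,0,0],-1]
    - [[0,0,1],[0,0,0],-1]

```text
time_s: 3.53
ee_pos: [0.3555, -0.2849, 0.1992]
ee_rot: [179.7, 0.3, 90.0]
contact_force: [0.8, -0.6, -2.1]
finger_gap: 0.0511
grasp_force: 30.0
```

arm_command:
  steps:
    - [[0.2,0.2,0.2],[0,0,0],-1]
    - [[0.4,0.4,0.4],[0,0,0],-1]
    - [[0.6,0.6,0.5],[0,0,0],-1]
    - [[0.8,0.8,0.5],[0,0,0],-1]
    - [[1,1,0.5],[0,0,0],-1]

```text
time_s: 3.95
ee_pos: [0.4543, -0.1819, 0.2439]
ee_rot: [180.0, -0.0, 90.0]
contact_force: [0.1, -0.0, -2.4]
finger_gap: 0.0509
grasp_force: 30.0
```

arm_command:
  steps:
    - [[0.25,0.25,0],[0,0,0],-1]
    - [[0.5,0.5,0],[0,0,0],-1]
    - [[0.75,0.75,0],[0,0,0],-1]
    - [[1,1,0],[0,0,0],-1]
    - [[1,1,0],[0,0,0],-1]

```text
time_s: 4.37
ee_pos: [0.556, -0.0783, 0.2423]
ee_rot: [-180.0, -0.2, 90.2]
contact_force: [-0.6, -0.1, -0.9]
finger_gap: 0.0509
grasp_force: 30.0
```

arm_command:
  steps:
    - [[0.25,0.08,0],[0,0,0],-1]
    - [[0.5,0.16,0],[0,0,0],-1]
    - [[0.75,0.24,0],[0,0,0],-1]
    - [[0.97,0.33,0],[0,0,0],-1]
    - [[0.97,0.33,0],[0,0,0],-1]
    - [[0.97,0.33,0],[0,0,0],-1]

```text
time_s: 4.87
ee_pos: [0.6501, -0.0495, 0.2418]
ee_rot: [-179.8, -0.0, 90.1]
contact_force: [-1.2, -0.4, -1.2]
finger_gap: 0.051
grasp_force: 30.0
```

Run:
```python
from h import *
im,s=snap('wrist','w2.png');print(s['ee_pos'],s['ee_rot'],s['q'].round(1),s['time_s'],s['finger_gap'])
print(proj(im,s,(.669,.039,.102)))
```

```text
[ 0.65013025 -0.04949145  0.24177068] [-1.79780125e+02 -3.52015913e-02  9.00648601e+01] [-11.3  16.7  83.3  -0.   80.3 -11.3] 4.8667 0.0509965687917568
(np.float64(277.7041098534987), np.float64(88.58209726868542))
```

View pics/w2.png

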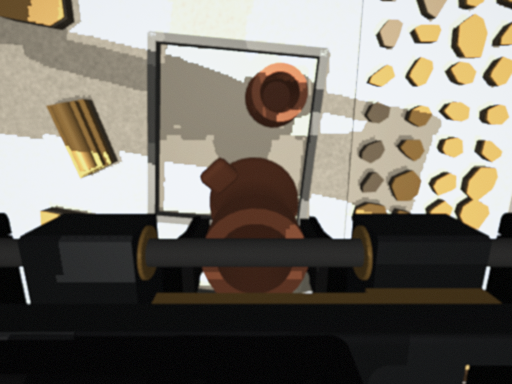

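Fixed neck seen at (278,92), against 89 predicted, so the tray pose is confirmed. The loose moulding shows at (85,135), bead up. Lowering the jug neck.

arm_command:
  steps:
    - [[0,0,-0.25],[0,0,0],-1]
    - [[0,0,-0.5],[0,0,0],-1]
    - [[0,0,-0.75],[0,0,0],-1]
    - [[0,0,-1],[0,0,0],-1]
    - [[0,0,-1],[0,0,0],-1]
    - [[0,0,-1],[0,0,0],-1]

```text
time_s: 5.42
ee_pos: [0.6482, -0.0502, 0.1427]
ee_rot: [-179.7, -0.0, 90.0]
contact_force: [0.2, -0.3, -0.9]
finger_gap: 0.0511
grasp_force: 30.0
```

arm_command:
  steps:
    - [[0,0,-0.1],[0,0,0],-1]
    - [[0,0,-0.2],[0,0,0],-1]
    - [[0,0,-0.28],[0,0,0],-1]
    - [[0,0,-0.33],[0,0,0],-1]
    - [[0,0,-0.36],[0,0,0],-1]
    - [[0,0,-0.36],[0,0,0],-1]
    - [[0,0,-0.36],[0,0,0],-1]
    - [[0,0,-0.36],[0,0,0],-1]

```text
time_s: 6.08
ee_pos: [0.651, -0.05, 0.109]
ee_rot: [180.0, 0.0, 90.0]
contact_force: [-0.1, 0.3, -1.6]
finger_gap: 0.0514
grasp_force: 30.0
```

arm_command:
  steps:
    - [[0,0,-0.02],[0,0,0],-1]
    - [[0,0,-0.03],[0,0,0],-1]
    - [[0,0,-0.03],[0,0,0],-1]
    - [[0,0,-0.03],[0,0,0],-1]
    - [[0,0,-0.03],[0,0,0],-1]

```text
time_s: 6.5
ee_pos: [0.6506, -0.05, 0.1056]
ee_rot: [180.0, 0.0, 90.0]
contact_force: [0.2, -0.1, -2.0]
finger_gap: 0.0513
grasp_force: 30.0
```

arm_command:
  steps:
    - [[0,0,-0.01],[0,0,0],-1]
    - [[0,0,-0.02],[0,0,0],-1]
    - [[0,0,-0.02],[0,0,0],-1]
    - [[0,0,-0.02],[0,0,0],-1]

```text
time_s: 6.83
ee_pos: [0.6507, -0.05, 0.1055]
ee_rot: [180.0, 0.0, 90.0]
contact_force: [-6.1, 1.0, 9.5]
finger_gap: 0.0512
grasp_force: 30.0
```

arm_command:
  steps:
    - [[0,0,0],[0,0,0],0.3]
    - [[0,0,0],[0,0,0],1]
    - [[0,0,0],[0,0,0],1]
    - [[0,0,0],[0,0,0],1]
    - [[0,0,0],[0,0,0],1]
    - [[0,0,0],[0,0,0],1]
    - [[0,0,0],[0,0,0],1]
    - [[0,0,0.15],[0,0,0],1]
    - [[0,0,0.4],[0,0,0],1]
    - [[0,0,0.7],[0,0,0],1]
    - [[0,0,1],[0,0,0],1]
    - [[0,0,1],[0,0,0],1]

```text
time_s: 7.83
ee_pos: [0.6543, -0.0507, 0.2115]
ee_rot: [179.3, 0.1, 90.0]
contact_force: [0.5, -0.0, 1.5]
finger_gap: 0.087
grasp_force: 0.0
```

arm_command:
  steps:
    - [[-0.2,0.2,0.4],[0,0,0],1]
    - [[-0.65,1,0.4],[0,0,0.98],1]
    - [[-0.65,1,0.4],[0,0,0.98],1]
    - [[-0.65,1,0.4],[0,0,0.98],1]
    - [[-0.65,1,0.4],[0,0,0.98],1]
    - [[-0.65,1,0.4],[0,0,0.98],1]
    - [[-0.65,1,0.4],[0,0,0.98],1]

```text
time_s: 8.42
ee_pos: [0.5857, 0.0501, 0.2436]
ee_rot: [180.0, 0.0, 117.9]
contact_force: [-0.6, -0.6, 0.1]
finger_gap: 0.087
grasp_force: 0.0
```

arm_command:
  steps:
    - [[-0.65,1,0],[0,0,0.98],1]
    - [[-0.65,1,0],[0,0,0.98],1]
    - [[-0.65,1,0],[0,0,0.98],1]
    - [[-0.65,1,0],[0,0,0.98],1]
    - [[-0.65,1,0],[0,0,0.98],1]

```text
time_s: 8.83
ee_pos: [0.5201, 0.1509, 0.2435]
ee_rot: [-180.0, 0.0, 146.3]
contact_force: [0.1, -0.1, 0.4]
finger_gap: 0.0872
grasp_force: 0.0
```

arm_command:
  steps:
    - [[-0.6,1,0],[0,0,0.99],1]
    - [[-0.6,1,0],[0,0,0.99],1]
    - [[-0.6,1,0],[0,0,0.99],1]
    - [[-0.6,1,0],[0,0,0.99],1]
    - [[-0.6,1,0],[0,0,0.99],1]
    - [[-0.6,1,0],[0,0,0.99],1]

```text
time_s: 9.33
ee_pos: [0.4615, 0.2492, 0.2435]
ee_rot: [-180.0, 0.0, 174.0]
contact_force: [-0.0, -0.7, -0.4]
finger_gap: 0.087
grasp_force: 0.0
```

Run:
```python
from h import *
im,s=snap('wrist','w3.png');snap('side','side3.png');print(s['ee_pos'],s['ee_rot'],s['q'].round(1),s['time_s'],s['finger_gap'])
print(proj(im,s,(.334,.268,.04)),proj(im,s,(.409,.139,.022)))
```

```text
[0.46150723 0.2492137  0.24347272] [-1.79972243e+02  2.56919348e-02  1.74025459e+02] [ 19.8  -1.  102.6  -0.   78.4 -64.2] 9.3333 0.08700736579778687
(np.float64(259.83483539480295), np.float64(53.69864606377345)) (np.float64(156.45083911534823), np.float64(137.82187356467063))
```

View pics/w3.png

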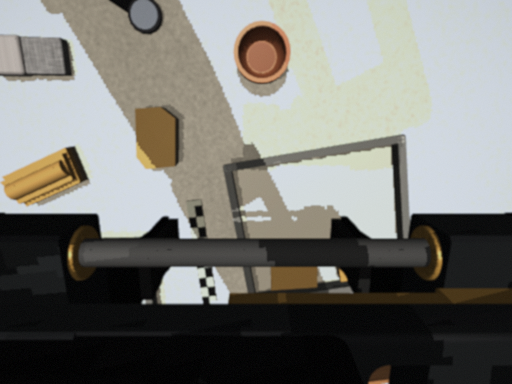

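The pot rim is centred at (262,52), the large slab at (157,138) and the moulding at (45,175). The front rim of the plaster tray runs from (228,165) to (403,138).

```bash
cat >> m.py <<'E'
def rect(f,roi,z,lo=(10,120,40),hi=(28,255,255)):
    im,s=load(f); hsv=cv2.cvtColor(im['frame'],cv2.COLOR_RGB2HSV); m=cv2.inRange(hsv,np.array(lo),np.array(hi))
    a,b,c,d=roi; k=np.zeros_like(m); k[b:d,a:c]=m[b:d,a:c]
    c=max(cv2.findContours(k,cv2.RETR_EXTERNAL,cv2.CHAIN_APPROX_NONE)[0],key=cv2.contourArea)
    P=np.array([ray(im,s,*p[0],z)[:2] for p in c])*1000
    (cx,cy),(w,h),an=cv2.minAreaRect(P.astype(np.float32)); 
    if w<h: w,h,an=h,w,an+90
    ap=cv2.approxPolyDP(c,3,True)[:,0]
    Q=[np.round(ray(im,s,*p,z)[:2]*1000).tolist() for p in ap]
    return (round(cx),round(cy)),(round(w),round(h)),round((an+90)%180-90,1),ap.tolist(),Q
E
python3 - <<'E'
from m import *
im,s=load('w3.png');print('pot',ray(im,s,262,52,.04))
print('large',rect('w3.png',(120,90,195,190),.022))
print('mould',rect('w3.png',(0,130,95,212),.039))
print([ray(im,s,*p,.03).round(3) for p in ((228,164),(404,136))])
print('small w2?')
E
```

```text
pot [0.3326068  0.27040411 0.04      ]
large ((409, 138), (70, 45), -9.7, [[137, 109], [138, 157], [146, 167], [173, 165], [174, 117], [162, 108]], [[375.0, 123.0], [429.0, 113.0], [442.0, 120.0], [443.0, 153.0], [388.0, 163.0], [376.0, 152.0]])
mould ((441, 4), (96, 40), -72.5, [[70, 150], [63, 149], [4, 177], [6, 193], [28, 204], [79, 182], [81, 176]], [[412.0, 45.0], [410.0, 37.0], [434.0, -39.0], [453.0, -42.0], [469.0, -20.0], [449.0, 46.0], [442.0, 50.0]])
[array([0.447, 0.219, 0.03 ]), array([0.436, 0.424, 0.03 ])]
small w2?
```

arm_command:
  steps:
    - [[-0.4,0.1,0],[0,0,0],1]
    - [[-0.8,0.21,0],[0,0,0],1]
    - [[-1,0.21,0],[0,0,0],1]
    - [[-1,0.21,0],[0,0,0],1]

```text
time_s: 9.77
ee_pos: [0.3582, 0.2705, 0.2431]
ee_rot: [-180.0, -0.1, 174.3]
contact_force: [-0.2, -0.5, -0.5]
finger_gap: 0.0872
grasp_force: 0.0
```

arm_command:
  steps:
    - [[-0.28,0,0],[0,0,0],1]
    - [[-0.28,0,-0.3],[0,0,0],1]
    - [[-0.28,0,-0.6],[0,0,0],1]
    - [[-0.28,0,-1],[0,0,0],1]
    - [[-0.28,0,-1],[0,0,0],1]

```text
time_s: 10.18
ee_pos: [0.3295, 0.2678, 0.137]
ee_rot: [-179.6, -0.5, 174.2]
contact_force: [-1.4, -0.6, -0.5]
finger_gap: 0.0872
grasp_force: 0.0
```

arm_command:
  steps:
    - [[0,0,-0.3],[0,0,0],1]
    - [[0,0,-0.6],[0,0,0],1]
    - [[0,0,-0.9],[0,0,0],1]
    - [[0,0,-1],[0,0,0],1]
    - [[0,0,-1.0],[0,0,0],1]

```text
time_s: 10.6
ee_pos: [0.332, 0.2697, 0.0422]
ee_rot: [-179.8, -0.2, 174.4]
contact_force: [-0.4, 0.3, 0.6]
finger_gap: 0.0867
grasp_force: 0.0
```

arm_command:
  steps:
    - [[0,0,-0.05],[0,0,0],1]
    - [[0,0,-0.05],[0,0,0],1]
    - [[0,0,-0.05],[0,0,0],-1]
    - [[0,0,-0.05],[0,0,0],-1]
    - [[0,0,-0.05],[0,0,0],-1]
    - [[0,0,-0.05],[0,0,0],-1]
    - [[0,0,-0.05],[0,0,0],-1]
    - [[0,0,-0.05],[0,0,0],-1]
    - [[0,0,-0.05],[0,0,0],-1]
    - [[0,0,-0.05],[0,0,0],-1]

```text
time_s: 11.43
ee_pos: [0.3328, 0.2711, 0.0389]
ee_rot: [180.0, 0.0, 174.5]
contact_force: [-1.3, -0.5, 6.9]
finger_gap: 0.0589
grasp_force: 30.0
```

arm_command:
  steps:
    - [[0,0,0.15],[0,0,0],-1]
    - [[0,0,0.4],[0,0,0],-1]
    - [[0,0,0.7],[0,0,0],-1]
    - [[0,0,1],[0,0,0],-1]
    - [[0,0,1],[0,0,0],-1]

```text
time_s: 11.85
ee_pos: [0.3358, 0.2729, 0.1441]
ee_rot: [179.7, 0.4, 174.5]
contact_force: [0.7, 0.3, -0.1]
finger_gap: 0.0588
grasp_force: 30.0
```

arm_command:
  steps:
    - [[0.2,-0.2,0.2],[0,0,0],-1]
    - [[0.4,-0.4,0.4],[0,0,0],-1]
    - [[0.6,-0.6,0.6],[0,0,0],-1]
    - [[0.8,-0.9,0.6],[0,0,0],-1]
    - [[0.8,-0.9,0.6],[0,0,0],-1]

```text
time_s: 12.27
ee_pos: [0.4163, 0.1772, 0.1996]
ee_rot: [-179.9, 0.3, 174.3]
contact_force: [0.0, -0.3, -1.0]
finger_gap: 0.0591
grasp_force: 30.0
```

arm_command:
  steps:
    - [[0.25,-0.25,0],[0,0,0],-1]
    - [[0.5,-0.5,0],[0,0,0],-1]
    - [[0.8,-0.9,0],[0,0,0],-1]
    - [[0.8,-0.9,0],[0,0,0],-1]

```text
time_s: 12.6
ee_pos: [0.495, 0.0872, 0.1976]
ee_rot: [-179.9, 0.1, 174.3]
contact_force: [-0.0, -0.4, -0.6]
finger_gap: 0.059
grasp_force: 30.0
```

arm_command:
  steps:
    - [[0.25,-0.25,0],[0,0,0],-1]
    - [[0.5,-0.5,0],[0,0,0],-1]
    - [[0.78,-0.83,0],[0,0,0],-1]
    - [[0.78,-0.83,0],[0,0,0],-1]
    - [[0.78,-0.83,0],[0,0,0],-1]
    - [[0.78,-0.83,0],[0,0,0],-1]

```text
time_s: 13.1
ee_pos: [0.5695, 0.0085, 0.197]
ee_rot: [180.0, -0.2, 174.5]
contact_force: [0.8, 0.5, -1.4]
finger_gap: 0.0593
grasp_force: 30.0
```

arm_command:
  steps:
    - [[0,0,-0.25],[0,0,0],-1]
    - [[0,0,-0.5],[0,0,0],-1]
    - [[0,0,-0.75],[0,0,0],-1]
    - [[0,0,-1],[0,0,0],-1]
    - [[0,0,-1],[0,0,0],-1]
    - [[0,0,-1],[0,0,0],-1]
    - [[0,0,-1],[0,0,0],-1]

```text
time_s: 13.68
ee_pos: [0.5709, 0.0088, 0.0999]
ee_rot: [180.0, 0.1, 174.6]
contact_force: [0.3, 0.2, -0.1]
finger_gap: 0.0591
grasp_force: 30.0
```

Run:
```python
from h import *
im,s=snap('side','side4.png');snap('scene','scene4.png');print(s['ee_pos'],s['time_s'],s['finger_gap'],s['contact_force'])
k=cv2.resize(im['frame'][90:290,150:400,::-1],None,fx=3,fy=3,interpolation=cv2.INTER_CUBIC);cv2.imwrite('pics/c4.png',k)
```

```text
[0.57090989 0.00882676 0.09990294] 13.6833 0.05906072037346066 [ 0.32394218  0.16288382 -0.06880855]
```

View pics/c4.png

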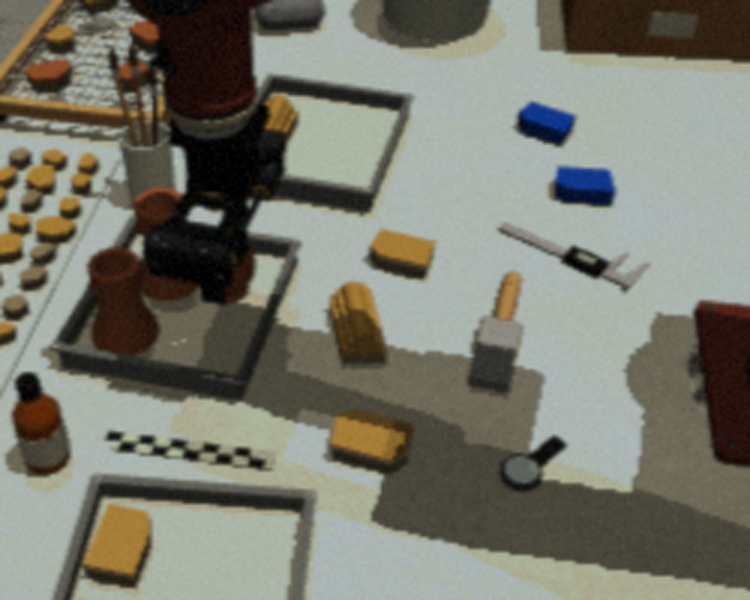

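The jug neck stands upright at (158,220) beside the fixed neck, and the pot is held over the front half. Lowering it.

arm_command:
  steps:
    - [[0,0,-0.15],[0,0,0],-1]
    - [[0,0,-0.3],[0,0,0],-1]
    - [[0,0,-0.4],[0,0,0],-1]
    - [[0,0,-0.47],[0,0,0],-1]
    - [[0,0,-0.48],[0,0,0],-1]
    - [[0,0,-0.48],[0,0,0],-1]
    - [[0,0,-0.48],[0,0,0],-1]

```text
time_s: 14.37
ee_pos: [0.5712, 0.0079, 0.0513]
ee_rot: [-180.0, 0.1, 174.5]
contact_force: [0.7, 0.2, -1.1]
finger_gap: 0.0593
grasp_force: 30.0
```

arm_command:
  steps:
    - [[0,0,-0.01],[0,0,0],-1]
    - [[0,0,-0.02],[0,0,0],-1]
    - [[0,0,-0.03],[0,0,0],-1]
    - [[0,0,-0.03],[0,0,0],-1]
    - [[0,0,-0.03],[0,0,0],-1]

```text
time_s: 14.78
ee_pos: [0.5713, 0.0079, 0.049]
ee_rot: [-180.0, 0.1, 174.5]
contact_force: [-2.9, -0.1, 6.2]
finger_gap: 0.0589
grasp_force: 30.0
```

arm_command:
  steps:
    - [[0,0,0],[0,0,0],0.5]
    - [[0,0,0],[0,0,0],1]
    - [[0,0,0],[0,0,0],1]
    - [[0,0,0],[0,0,0],1]
    - [[0,0,0],[0,0,0],1]
    - [[0,0,0],[0,0,0],1]
    - [[0,0,0],[0,0,0],1]
    - [[0,0,0.15],[0,0,0],1]
    - [[0,0,0.4],[0,0,0],1]
    - [[0,0,0.7],[0,0,0],1]
    - [[0,0,1],[0,0,0],1]
    - [[0,0,1],[0,0,0],1]

```text
time_s: 15.78
ee_pos: [0.5747, 0.0076, 0.1545]
ee_rot: [-180.0, 0.6, 174.5]
contact_force: [1.0, -0.4, 0.9]
finger_gap: 0.0869
grasp_force: 0.0
```

arm_command:
  steps:
    - [[0,0,0.4],[0,0,0],1]
    - [[0,0,0.95],[0,0,0],1]
    - [[-0.45,-0.7,0.95],[0,0,-1],1]
    - [[-0.45,-0.7,0.95],[0,0,-1],1]
    - [[-0.45,-0.7,0.95],[0,0,-1],1]
    - [[-0.45,-0.7,0.95],[0,0,-1],1]
    - [[-0.45,-0.7,0.95],[0,0,-1],1]

```text
time_s: 16.37
ee_pos: [0.5253, -0.0627, 0.2426]
ee_rot: [180.0, 0.0, 145.5]
contact_force: [0.1, 0.0, -0.4]
finger_gap: 0.0869
grasp_force: 0.0
```

arm_command:
  steps:
    - [[-0.45,-0.6,0],[0,0,-1],1]
    - [[-0.45,-0.6,0],[0,0,-1],1]
    - [[-0.45,-0.6,0],[0,0,-1],1]
    - [[-0.45,-0.6,0],[0,0,-1],1]
    - [[-0.45,-0.6,0],[0,0,-1],1]

```text
time_s: 16.78
ee_pos: [0.4804, -0.1222, 0.2422]
ee_rot: [-180.0, -0.0, 117.1]
contact_force: [0.2, 0.2, 1.0]
finger_gap: 0.0869
grasp_force: 0.0
```

arm_command:
  steps:
    - [[0,0,0],[0,0,-0.34],1]
    - [[0,0,0],[0,0,-0.34],1]
    - [[0,0,0],[0,0,-0.34],1]
    - [[0,0,0],[0,0,-0.34],1]

```text
time_s: 17.12
ee_pos: [0.4807, -0.1215, 0.2423]
ee_rot: [-180.0, -0.0, 107.9]
contact_force: [0.4, 0.6, -0.5]
finger_gap: 0.0872
grasp_force: 0.0
```

Run:
```python
from m import *
im,s=snap('wrist','w5.png');print(s['ee_pos'],s['ee_rot'],s['time_s'])
print(proj(im,s,(.443,0,.039)),proj(im,s,(.409,-.123,.022)))
```

```text
[ 0.48072425 -0.12154579  0.2422544 ] [-1.79980022e+02 -1.74002784e-02  1.07881067e+02] 17.1167
(np.float64(256.5407990596602), np.float64(54.686270222098045)) (np.float64(197.04242159610908), np.float64(154.6598758906478))
```

View pics/w5.png

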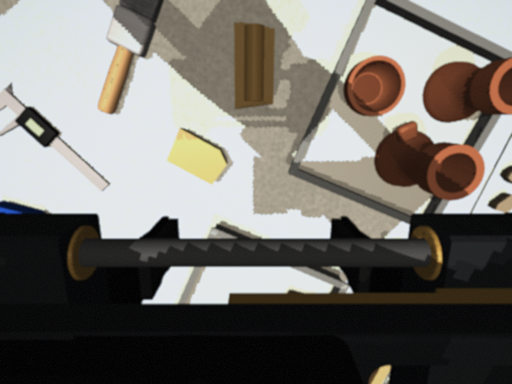

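The moulding is at (254,64), bead up and aligned with the jaws. The small ochre slab is at (199,155). The jug neck (435,165) and pot base (376,85) both stand upright.

Run:
```python
from m import *
print('m top',rect('w5.png',(225,15,285,115),.039)); print('m foot',rect('w5.png',(225,15,285,115),.02)[:3])
print('small',rect('w5.png',(160,120,235,195),.022,(15,80,40),(35,255,255)))
```

```text
m top ((444, -12), (82, 40), -72.5, [[235, 23], [236, 107], [271, 102], [273, 30], [258, 24]], [[413.0, 22.0], [438.0, -57.0], [473.0, -40.0], [452.0, 27.0], [435.0, 28.0]])
m foot ((443, -9), (87, 42), -72.5)
small ((411, -125), (66, 42), -11.8, [[180, 129], [168, 160], [211, 183], [226, 164], [221, 150]], [[382.0, -100.0], [378.0, -140.0], [434.0, -151.0], [445.0, -123.0], [434.0, -109.0]])
```

arm_command:
  steps:
    - [[-0.3,1,0],[0,0,0],1]
    - [[-0.3,1,0],[0,0,0],1]
    - [[-0.3,1,0],[0,0,0],1]
    - [[-0.3,1,0],[0,0,0],1]

```text
time_s: 17.5
ee_pos: [0.4494, -0.0185, 0.2423]
ee_rot: [-180.0, -0.1, 107.9]
contact_force: [0.3, 0.5, 0.4]
finger_gap: 0.087
grasp_force: 0.0
```

arm_command:
  steps:
    - [[-0.08,0.16,0],[0,0,0],1]
    - [[-0.08,0.16,-0.3],[0,0,0],1]
    - [[-0.08,0.16,-0.7],[0,0,0],1]
    - [[-0.08,0.16,-1],[0,0,0],1]
    - [[-0.08,0.16,-1],[0,0,0],1]

```text
time_s: 17.92
ee_pos: [0.4382, -0.0054, 0.1365]
ee_rot: [-179.4, -0.3, 107.7]
contact_force: [-1.3, 0.5, -0.9]
finger_gap: 0.0872
grasp_force: 0.0
```

arm_command:
  steps:
    - [[0,0,-0.3],[0,0,0],1]
    - [[0,0,-0.6],[0,0,0],1]
    - [[0,0,-0.9],[0,0,0],1]
    - [[0,0,-1],[0,0,0],1]
    - [[0,0,-1],[0,0,0],1]
    - [[0,0,-1],[0,0,0],1]

```text
time_s: 18.42
ee_pos: [0.4435, -0.0063, 0.0438]
ee_rot: [180.0, 0.0, 107.5]
contact_force: [0.2, 0.1, 0.3]
finger_gap: 0.0872
grasp_force: 0.0
```

arm_command:
  steps:
    - [[0,0,-0.13],[0,0,0],1]
    - [[0,0,-0.13],[0,0,0],1]
    - [[0,0,-0.13],[0,0,0],-1]
    - [[0,0,-0.13],[0,0,0],-1]
    - [[0,0,-0.13],[0,0,0],-1]
    - [[0,0,-0.13],[0,0,0],-1]
    - [[0,0,-0.13],[0,0,0],-1]
    - [[0,0,-0.13],[0,0,0],-1]
    - [[0,0,-0.13],[0,0,0],-1]
    - [[0,0,-0.13],[0,0,0],-1]
    - [[0,0,-0.13],[0,0,0],-1]

```text
time_s: 19.33
ee_pos: [0.4426, -0.006, 0.0296]
ee_rot: [-180.0, -0.0, 107.5]
contact_force: [-0.1, 0.3, 0.6]
finger_gap: 0.0439
grasp_force: 30.0
```

arm_command:
  steps:
    - [[0,0,0.15],[0,0,0],-1]
    - [[0,0,0.4],[0,0,0],-1]
    - [[0,0,0.7],[0,0,0],-1]
    - [[0,0,1],[0,0,0],-1]
    - [[0,-0.12,1],[0,0,0],-1]
    - [[0,-0.12,1],[0,0,0],-1]

```text
time_s: 19.83
ee_pos: [0.4442, -0.0193, 0.1316]
ee_rot: [179.8, 0.2, 107.5]
contact_force: [0.4, 0.1, -2.4]
finger_gap: 0.0441
grasp_force: 30.0
```

arm_command:
  steps:
    - [[0.05,-0.3,0.2],[0,0,0.2],-1]
    - [[0.1,-0.5,0.4],[0,0,0.4],-1]
    - [[0.15,-0.75,0.5],[0,0,0.7],-1]
    - [[0.2,-1,0.5],[0,0,1],-1]
    - [[0.2,-1,0.5],[0,0,1],-1]
    - [[0.2,-1,0.5],[0,0,1],-1]

```text
time_s: 20.33
ee_pos: [0.4619, -0.1186, 0.1782]
ee_rot: [-180.0, -0.1, 136.1]
contact_force: [-0.1, -0.1, -2.5]
finger_gap: 0.0435
grasp_force: 30.0
```

arm_command:
  steps:
    - [[0.05,-0.3,0],[0,0,0.2],-1]
    - [[0.1,-0.5,0],[0,0,0.4],-1]
    - [[0.15,-0.75,0],[0,0,0.7],-1]
    - [[0.2,-1,0],[0,0,1],-1]
    - [[0.2,-1,0],[0,0,1],-1]
    - [[0.2,-1,0],[0,0,1],-1]

```text
time_s: 20.83
ee_pos: [0.4819, -0.2178, 0.1779]
ee_rot: [179.9, -0.2, 164.7]
contact_force: [-0.2, 0.1, -1.5]
finger_gap: 0.0437
grasp_force: 30.0
```

arm_command:
  steps:
    - [[0.08,-0.3,0],[0,0,0.1],-1]
    - [[0.15,-0.6,0],[0,0,0.2],-1]
    - [[0.23,-0.97,0],[0,0,0.3],-1]
    - [[0.23,-0.97,0],[0,0,0.3],-1]
    - [[0.23,-0.97,0],[0,0,0.3],-1]
    - [[0.23,-0.97,0],[0,0,0.3],-1]

```text
time_s: 21.33
ee_pos: [0.505, -0.3133, 0.1782]
ee_rot: [179.9, -0.1, 173.2]
contact_force: [-0.4, -0.3, -1.3]
finger_gap: 0.0436
grasp_force: 30.0
```

Run:
```python
from m import *
im,s=snap('wrist','w6.png');print(s['ee_pos'],s['ee_rot'],s['time_s'],s['finger_gap'],s['q'].round(0))
for p in ((-.0925,-.1025),(-.0925,.1025),(0,.1025)):
    a=np.radians(-6.5);P=(.534+p[0]*np.cos(a)-p[1]*np.sin(a),-.318+p[0]*np.sin(a)+p[1]*np.cos(a),.03);print(np.round(proj(im,s,P)))
```

```text
[ 0.50499965 -0.31327115  0.17815302] [ 1.79870585e+02 -1.37024897e-01  1.73234446e+02] 21.3333 0.04363713833342396 [ -39.   12.   96.    0.   72. -123.]
[141. 120.]
[364. 119.]
[356. 215.]
```

View pics/w6.png

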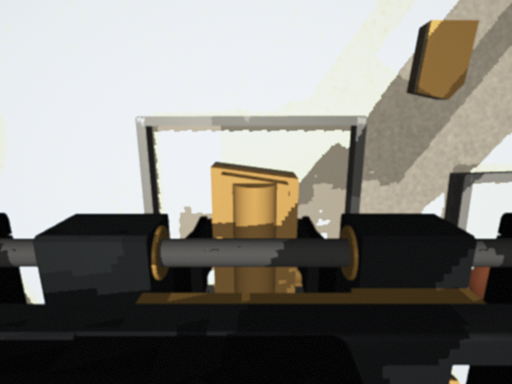

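The tray's front corners are at (138,119) and (366,119), within 3 px of the prediction, and the moulding is square over the tray. Lowering it.

arm_command:
  steps:
    - [[0,0,-0.25],[0,0,0],-1]
    - [[0,0,-0.5],[0,0,0],-1]
    - [[0,0,-0.75],[0,0,0],-1]
    - [[0,0,-1],[0,0,0],-1]
    - [[0,0,-1],[0,0,0],-1]
    - [[0,0,-1],[0,0,0],-1]

```text
time_s: 21.88
ee_pos: [0.5044, -0.3127, 0.0782]
ee_rot: [179.9, -0.2, 173.4]
contact_force: [0.9, -0.9, -0.7]
finger_gap: 0.0437
grasp_force: 30.0
```

arm_command:
  steps:
    - [[0,0,-0.1],[0,0,0],-1]
    - [[0,0,-0.2],[0,0,0],-1]
    - [[0,0,-0.3],[0,0,0],-1]
    - [[0,0,-0.34],[0,0,0],-1]
    - [[0,0,-0.36],[0,0,0],-1]
    - [[0,0,-0.36],[0,0,0],-1]
    - [[0,0,-0.36],[0,0,0],-1]
    - [[0,0,-0.36],[0,0,0],-1]

```text
time_s: 22.55
ee_pos: [0.5059, -0.3153, 0.044]
ee_rot: [-180.0, 0.0, 173.4]
contact_force: [-0.6, -0.3, -0.8]
finger_gap: 0.0434
grasp_force: 30.0
```

arm_command:
  steps:
    - [[0,0,-0.01],[0,0,0],-1]
    - [[0,0,-0.02],[0,0,0],-1]
    - [[0,0,-0.02],[0,0,0],-1]
    - [[0,0,-0.02],[0,0,0],-1]

```text
time_s: 22.88
ee_pos: [0.5056, -0.315, 0.0416]
ee_rot: [180.0, 0.0, 173.4]
contact_force: [0.2, 0.2, -1.5]
finger_gap: 0.0439
grasp_force: 30.0
```

arm_command:
  steps:
    - [[0,0,-0.01],[0,0,0],-1]
    - [[0,0,-0.02],[0,0,0],-1]
    - [[0,0,-0.02],[0,0,0],-1]
    - [[0,0,-0.02],[0,0,0],-1]

```text
time_s: 23.22
ee_pos: [0.5057, -0.3151, 0.0396]
ee_rot: [-180.0, 0.0, 173.4]
contact_force: [-0.1, 0.6, -0.5]
finger_gap: 0.0436
grasp_force: 30.0
```

arm_command:
  steps:
    - [[0,0,-0.01],[0,0,0],-1]
    - [[0,0,-0.01],[0,0,0],-1]
    - [[0,0,-0.01],[0,0,0],0.3]
    - [[0,0,-0.01],[0,0,0],0.6]
    - [[0,0,-0.01],[0,0,0],0.6]
    - [[0,0,-0.01],[0,0,0],0.6]
    - [[0,0,-0.01],[0,0,0],0.6]
    - [[0,0,-0.01],[0,0,0],0.6]
    - [[0,0,0.1],[0,0,0],0.6]
    - [[0,0,0.3],[0,0,0],0.6]
    - [[0,0,0.6],[0,0,0],1]
    - [[0,0,1],[0,0,0],1]
    - [[0,0,1],[0,0,0],1]

```text
time_s: 24.3
ee_pos: [0.5096, -0.3182, 0.149]
ee_rot: [-179.6, 0.6, 173.4]
contact_force: [1.9, -1.5, 2.0]
finger_gap: 0.0819
grasp_force: 0.0
```

arm_command:
  steps:
    - [[-0.2,0.3,0.2],[0,0,-0.154],1]
    - [[-0.45,0.65,0.3],[0,0,-0.154],1]
    - [[-0.7,1,0.3],[0,0,-0.154],1]
    - [[-0.95,1,0.3],[0,0,-0.154],1]
    - [[-0.95,1,0.3],[0,0,-0.154],1]
    - [[-0.95,1,0.3],[0,0,-0.154],1]

```text
time_s: 24.8
ee_pos: [0.4103, -0.2147, 0.1705]
ee_rot: [-179.9, 0.1, 169.0]
contact_force: [0.9, -0.1, 0.1]
finger_gap: 0.0867
grasp_force: 0.0
```

arm_command:
  steps:
    - [[0,0.4,0],[0,0,0],1]
    - [[0,0.9,0],[0,0,0],1]
    - [[0,0.9,0],[0,0,0],1]
    - [[0,0.9,-0.3],[0,0,0],1]
    - [[0,0.9,-0.6],[0,0,0],1]
    - [[0,0.9,-0.6],[0,0,0],1]
    - [[0,0.9,-0.6],[0,0,0],1]
    - [[0,0.9,-0.6],[0,0,0],1]

```text
time_s: 25.47
ee_pos: [0.4117, -0.1259, 0.1109]
ee_rot: [-180.0, 0.1, 168.9]
contact_force: [0.5, 0.6, 0.4]
finger_gap: 0.0871
grasp_force: 0.0
```

Run:
```python
from m import *
im,s=snap('wrist','w7.png');snap('scene','scene7.png');print(s['ee_pos'],s['ee_rot'],s['time_s'],s['finger_gap'])
```

```text
[ 0.41173915 -0.12589554  0.11090904] [-1.79975473e+02  6.94440788e-02  1.68929712e+02] 25.4667 0.08713669319539116
```

arm_command:
  steps:
    - [[0,0,-0.3],[0,0,0],1]
    - [[0,0,-0.6],[0,0,0],1]
    - [[0,0,-0.83],[0,0,0],1]
    - [[0,0,-0.83],[0,0,0],1]
    - [[0,0,-0.83],[0,0,0],1]
    - [[0,0,-0.83],[0,0,0],-1]
    - [[0,0,-0.83],[0,0,0],-1]
    - [[0,0,-0.83],[0,0,0],-1]
    - [[0,0,-0.83],[0,0,0],-1]
    - [[0,0,-0.83],[0,0,0],-1]
    - [[0,0,-0.83],[0,0,0],-1]
    - [[0,0,-0.83],[0,0,0],-1]
    - [[0,0,-0.83],[0,0,0],-1]
    - [[0,0,-0.83],[0,0,0],-1]

```text
time_s: 26.73
ee_pos: [0.4106, -0.125, 0.0266]
ee_rot: [-180.0, -0.0, 169.0]
contact_force: [0.1, 0.1, 0.6]
finger_gap: 0.0419
grasp_force: 30.0
```

Gripped at 41.9 mm, which matches slab_small. Carrying it to the plaster tray.

arm_command:
  steps:
    - [[0,0,0.15],[0,0,0],-1]
    - [[0,0,0.4],[0,0,0],-1]
    - [[0,0,0.7],[0,0,0],-1]
    - [[0,0,1],[0,0,0],-1]
    - [[0,0,1],[0,0,0],-1]

```text
time_s: 27.15
ee_pos: [0.414, -0.1267, 0.1323]
ee_rot: [-179.8, 0.5, 169.0]
contact_force: [0.9, -0.6, -0.0]
finger_gap: 0.042
grasp_force: 30.0
```

arm_command:
  steps:
    - [[0,0.25,0],[0,0,0],-1]
    - [[0,0.5,0.2],[0,0,0],-1]
    - [[0,0.75,0.3],[0,0,0],-1]
    - [[0,1,0.3],[0,0,0],-1]
    - [[0,1,0.3],[0,0,0],-1]

```text
time_s: 27.57
ee_pos: [0.4104, -0.0219, 0.1565]
ee_rot: [179.9, 0.0, 169.1]
contact_force: [-0.1, -0.3, -0.7]
finger_gap: 0.0419
grasp_force: 30.0
```

arm_command:
  steps:
    - [[0,0.25,0],[0,0,0],-1]
    - [[0,0.5,0],[0,0,0],-1]
    - [[0,0.75,0],[0,0,0],-1]
    - [[0,1,0],[0,0,0],-1]
    - [[0,1,0],[0,0,0],-1]

```text
time_s: 27.98
ee_pos: [0.4099, 0.0777, 0.1556]
ee_rot: [179.9, -0.1, 169.1]
contact_force: [0.6, 0.4, 0.1]
finger_gap: 0.0419
grasp_force: 30.0
```

arm_command:
  steps:
    - [[0,0.25,0],[0,0,0],-1]
    - [[0,0.5,0],[0,0,0.2],-1]
    - [[0,0.75,0],[0,0,0.4],-1]
    - [[0,1,0],[0,0,0.5],-1]
    - [[0,1,0],[0,0,0.5],-1]

```text
time_s: 28.4
ee_pos: [0.4104, 0.1772, 0.1559]
ee_rot: [179.9, -0.0, -176.4]
contact_force: [-0.6, -0.7, -0.0]
finger_gap: 0.0419
grasp_force: 30.0
```

arm_command:
  steps:
    - [[0.2,0.25,0],[0,0,0],-1]
    - [[0.4,0.5,0],[0,0,0],-1]
    - [[0.7,0.75,0],[0,0,0],-1]
    - [[0.92,1,0],[0,0,0],-1]
    - [[0.92,1,0],[0,0,0],-1]

```text
time_s: 28.82
ee_pos: [0.5061, 0.2769, 0.1551]
ee_rot: [180.0, 0.1, -176.7]
contact_force: [-1.0, -0.3, 0.1]
finger_gap: 0.0419
grasp_force: 30.0
```

arm_command:
  steps:
    - [[0,0.25,0],[0,0,0],-1]
    - [[0,0.5,0],[0,0,0],-1]
    - [[0,0.75,0],[0,0,0],-1]
    - [[0,0.91,0],[0,0,0],-1]
    - [[0,0.91,0],[0,0,0],-1]
    - [[0,0.91,0],[0,0,0],-1]

```text
time_s: 29.32
ee_pos: [0.5025, 0.365, 0.1555]
ee_rot: [-179.9, -0.1, -176.7]
contact_force: [-0.7, -1.2, -0.3]
finger_gap: 0.0416
grasp_force: 30.0
```

Run:
```python
from m import *
im,s=snap('wrist','w8.png');print(s['ee_pos'],s['ee_rot'],s['time_s'],s['finger_gap'],s['q'].round(0))
for p in ((-.0925,-.1025),(-.0925,.1025),(0,.1025)):
    a=np.radians(3.5);P=(.536+p[0]*np.cos(a)-p[1]*np.sin(a),.324+p[0]*np.sin(a)+p[1]*np.cos(a),.03);print(np.round(proj(im,s,P)))
```

```text
[0.50253039 0.36504152 0.15545425] [-1.79913102e+02 -7.54518165e-02 -1.76688808e+02] 29.3167 0.04163809625425866 [ 29.  17.  93.  -0.  71. -65.]
[ 83. 122.]
[325. 122.]
[319. 225.]
```

View pics/w8.png

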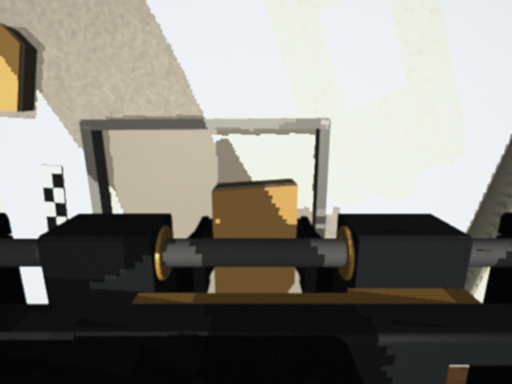

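The front corners are at (81,122) and (330,120), as predicted, and the slab is held level. Lowering it.

arm_command:
  steps:
    - [[0,0,-0.25],[0,0,0],-1]
    - [[0,0,-0.5],[0,0,0],-1]
    - [[0,0,-0.75],[0,0,0],-1]
    - [[0,0,-0.95],[0,0,0],-1]
    - [[0,0,-1],[0,0,0],-1]
    - [[0,0,-1],[0,0,0],-1]

```text
time_s: 29.87
ee_pos: [0.5013, 0.3637, 0.0543]
ee_rot: [-179.9, -0.2, -176.8]
contact_force: [-0.2, -0.9, -1.3]
finger_gap: 0.0421
grasp_force: 30.0
```

arm_command:
  steps:
    - [[0,0,-0.08],[0,0,0],-1]
    - [[0,0,-0.14],[0,0,0],-1]
    - [[0,0,-0.17],[0,0,0],-1]
    - [[0,0,-0.17],[0,0,0],-1]
    - [[0,0,-0.17],[0,0,0],-1]
    - [[0,0,-0.17],[0,0,0],-1]

```text
time_s: 30.37
ee_pos: [0.5029, 0.3663, 0.0401]
ee_rot: [180.0, 0.0, -176.7]
contact_force: [-0.3, 0.1, -0.7]
finger_gap: 0.042
grasp_force: 30.0
```

arm_command:
  steps:
    - [[0,0,-0.01],[0,0,0],-1]
    - [[0,0,-0.02],[0,0,0],-1]
    - [[0,0,-0.02],[0,0,0],-1]
    - [[0,0,-0.02],[0,0,0],-1]

```text
time_s: 30.7
ee_pos: [0.5025, 0.3661, 0.0376]
ee_rot: [-180.0, -0.0, -176.7]
contact_force: [-0.1, 0.3, -1.1]
finger_gap: 0.0418
grasp_force: 30.0
```

arm_command:
  steps:
    - [[0,0,-0.01],[0,0,0],-1]
    - [[0,0,-0.02],[0,0,0],-1]
    - [[0,0,-0.02],[0,0,0],-1]
    - [[0,0,-0.02],[0,0,0],0.2]
    - [[0,0,-0.02],[0,0,0],0.5]
    - [[0,0,-0.02],[0,0,0],0.5]
    - [[0,0,-0.02],[0,0,0],0.5]
    - [[0,0,-0.02],[0,0,0],0.5]
    - [[0,0,-0.02],[0,0,0],0.5]
    - [[0,0,0.1],[0,0,0],0.5]
    - [[0,0,0.3],[0,0,0],0.5]
    - [[0,0,0.6],[0,0,0],1]
    - [[0,0,1],[0,0,0],1]
    - [[0,0,1],[0,0,0],1]

```text
time_s: 31.87
ee_pos: [0.507, 0.3686, 0.1474]
ee_rot: [179.7, 0.7, -176.7]
contact_force: [3.2, 0.4, 1.2]
finger_gap: 0.0781
grasp_force: 0.0
```

arm_command:
  steps:
    - [[-0.3,-0.3,0],[0,0,0],1]
    - [[-0.6,-0.6,0],[0,0,-0.478],1]
    - [[-0.93,-1,0],[0,0,-0.478],1]
    - [[-0.93,-1,0],[0,0,-0.478],1]
    - [[-0.93,-1,0],[0,0,-0.478],1]

```text
time_s: 32.28
ee_pos: [0.4073, 0.2641, 0.1374]
ee_rot: [-179.9, -0.1, 169.5]
contact_force: [0.6, 0.5, 0.8]
finger_gap: 0.087
grasp_force: 0.0
```

arm_command:
  steps:
    - [[0,-0.4,0],[0,0,0],1]
    - [[0,-0.8,0],[0,0,0],1]
    - [[0,-1,0],[0,0,0],1]
    - [[0,-1,0],[0,0,0],1]

```text
time_s: 32.62
ee_pos: [0.4111, 0.1637, 0.1387]
ee_rot: [-180.0, 0.1, 169.5]
contact_force: [-0.8, -0.4, -0.4]
finger_gap: 0.0873
grasp_force: 0.0
```

arm_command:
  steps:
    - [[0,-0.28,0],[0,0,0],1]
    - [[0,-0.28,0],[0,0,0],1]
    - [[0,-0.28,-0.4],[0,0,0],1]
    - [[0,-0.28,-0.4],[0,0,0],1]
    - [[0,-0.28,-0.4],[0,0,0],1]
    - [[0,-0.28,-0.4],[0,0,0],1]

```text
time_s: 33.12
ee_pos: [0.4104, 0.1388, 0.0985]
ee_rot: [180.0, 0.0, 169.6]
contact_force: [0.4, -0.5, 0.0]
finger_gap: 0.087
grasp_force: 0.0
```

arm_command:
  steps:
    - [[0,0,-0.3],[0,0,0],1]
    - [[0,0,-0.6],[0,0,0],1]
    - [[0,0,-0.7],[0,0,0],1]
    - [[0,0,-0.7],[0,0,0],1]
    - [[0,0,-0.7],[0,0,0],1]
    - [[0,0,-0.7],[0,0,0],-1]
    - [[0,0,-0.7],[0,0,0],-1]
    - [[0,0,-0.7],[0,0,0],-1]
    - [[0,0,-0.7],[0,0,0],-1]
    - [[0,0,-0.7],[0,0,0],-1]
    - [[0,0,-0.7],[0,0,0],-1]
    - [[0,0,-0.7],[0,0,0],-1]
    - [[0,0,-0.7],[0,0,0],-1]
    - [[0,0,-0.7],[0,0,0],-1]

```text
time_s: 34.28
ee_pos: [0.4096, 0.1379, 0.0276]
ee_rot: [-180.0, -0.0, 169.6]
contact_force: [-0.2, -0.5, 2.1]
finger_gap: 0.0461
grasp_force: 30.0
```

arm_command:
  steps:
    - [[0,0,0.15],[0,0,0],-1]
    - [[0,0,0.4],[0,0,0],-1]
    - [[0,0,0.7],[0,0,0],-1]
    - [[0,0,1],[0,0,0],-1]
    - [[0,0,1],[0,0,0],-1]
    - [[0,0,1],[0,0,0],-1]

```text
time_s: 34.78
ee_pos: [0.4111, 0.1383, 0.1292]
ee_rot: [179.9, 0.2, 169.6]
contact_force: [0.4, 0.3, -1.6]
finger_gap: 0.0459
grasp_force: 30.0
```

arm_command:
  steps:
    - [[0.25,0.25,0],[0,0,0.1],-1]
    - [[0.5,0.5,0],[0,0,0.3],-1]
    - [[0.75,0.75,0],[0,0,0.478],-1]
    - [[0.99,1,0],[0,0,0.478],-1]
    - [[0.99,1,0],[0,0,0.478],-1]

```text
time_s: 35.2
ee_pos: [0.5107, 0.2411, 0.1247]
ee_rot: [179.9, -0.1, -176.6]
contact_force: [-0.9, -0.1, -0.8]
finger_gap: 0.0453
grasp_force: 30.0
```

arm_command:
  steps:
    - [[0,0.2,0],[0,0,0],-1]
    - [[0,0.4,0],[0,0,0],-1]
    - [[0,0.4,0],[0,0,0],-1]
    - [[0,0.4,0],[0,0,0],-1]
    - [[0,0.4,-0.2],[0,0,0],-1]
    - [[0,0.4,-0.4],[0,0,0],-1]
    - [[0,0.4,-0.6],[0,0,0],-1]
    - [[0,0.4,-0.75],[0,0,0],-1]
    - [[0,0.4,-0.82],[0,0,0],-1]
    - [[0,0.4,-0.87],[0,0,0],-1]
    - [[0,0.4,-0.87],[0,0,0],-1]
    - [[0,0.4,-0.87],[0,0,0],-1]

```text
time_s: 36.2
ee_pos: [0.5089, 0.2778, 0.041]
ee_rot: [180.0, 0.0, -176.7]
contact_force: [0.0, 0.0, -1.8]
finger_gap: 0.0461
grasp_force: 30.0
```

arm_command:
  steps:
    - [[0,0,-0.01],[0,0,0],-1]
    - [[0,0,-0.02],[0,0,0],-1]
    - [[0,0,-0.02],[0,0,0],-1]
    - [[0,0,-0.02],[0,0,0],-1]

```text
time_s: 36.53
ee_pos: [0.5089, 0.2782, 0.0391]
ee_rot: [180.0, 0.0, -176.7]
contact_force: [0.1, 0.4, -1.6]
finger_gap: 0.0458
grasp_force: 30.0
```

arm_command:
  steps:
    - [[0,0,-0.01],[0,0,0],-1]
    - [[0,0,-0.02],[0,0,0],-1]
    - [[0,0,-0.02],[0,0,0],-1]
    - [[0,0,-0.02],[0,0,0],-1]

```text
time_s: 36.87
ee_pos: [0.5089, 0.2782, 0.0376]
ee_rot: [180.0, 0.0, -176.7]
contact_force: [-2.4, -0.6, 6.5]
finger_gap: 0.0458
grasp_force: 30.0
```

Contact with the foam. Releasing, then clearing for a final look.

arm_command:
  steps:
    - [[0,0,0],[0,0,0],0.2]
    - [[0,0,0],[0,0,0],0.5]
    - [[0,0,0],[0,0,0],0.5]
    - [[0,0,0],[0,0,0],0.5]
    - [[0,0,0],[0,0,0],0.5]
    - [[0,0,0],[0,0,0],0.5]
    - [[0,0,0.1],[0,0,0],0.5]
    - [[0,0,0.3],[0,0,0],0.5]
    - [[0,0,0.6],[0,0,0],1]
    - [[0,0,1],[0,0,0],1]
    - [[0,0,1],[0,0,0],1]

```text
time_s: 37.78
ee_pos: [0.5133, 0.2799, 0.1458]
ee_rot: [179.8, 0.7, -176.7]
contact_force: [1.2, 1.0, 2.2]
finger_gap: 0.0779
grasp_force: 0.0
```

arm_command:
  steps:
    - [[0,0,0.5],[0,0,0],1]
    - [[-0.3,-0.4,1],[0,0,0],1]
    - [[-0.6,-0.8,1],[0,0,0],1]
    - [[-0.95,-1,1],[0,0,0],1]
    - [[-0.95,-1,1],[0,0,0],1]
    - [[-0.95,-1,1],[0,0,0],1]

```text
time_s: 38.28
ee_pos: [0.4107, 0.1757, 0.2381]
ee_rot: [-180.0, 0.1, -176.8]
contact_force: [1.1, -0.4, -0.2]
finger_gap: 0.0869
grasp_force: 0.0
```

Run:
```python
from m import *
im,s=snap('side','side9.png');im2,_=snap('scene','scene9.png');print(s['ee_pos'],s['time_s'],s['contact_force'])
a=cv2.resize(im['frame'][100:350,150:400,::-1],(400,400));b=cv2.resize(im2['frame'][110:340,150:390,::-1],(400,400))
cv2.imwrite('pics/c9.png',np.hstack([a,b]))
```

```text
[0.41065949 0.17571304 0.2381231 ] 38.2833 [ 1.07261198 -0.42707633 -0.15647158]
```

View pics/c9.png

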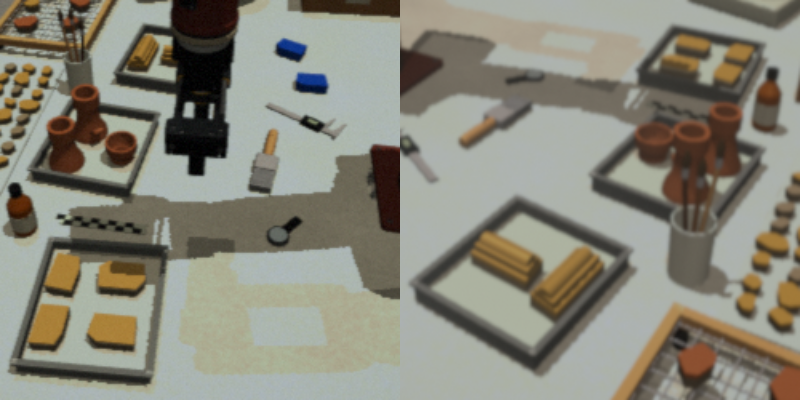

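All five finds lie flat or upright in their own trays: the slabs at (122,275) and (113,330), the jug neck at (87,115), the pot base at (121,147) and the moulding at (505,258). The bottle and brush pot have not moved.

```bash
python3 -c "
from bench import *
print(job_done())"
```

```text
the job is handed in; nothing more can be done
None
```

All five finds are set down in their own trays and released, jug neck first and then the pot base; the job was handed in at about 38 s, and no verdict was returned.

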